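# Open the lift-and-slide hatch and meter a row of bearings from the tote into the pit

## Robot

A 6-joint arm with a two-finger parallel gripper is mounted at the origin on the work surface. World frame = base frame: x ahead of the robot, y to its left, z up, the work surface at z = 0. Lengths are in m, angles in rad, forces in N, time in s.
With the tool pointing down it reaches from about 0.35 to 0.975 m from the base axis. Payload 17.4 kg.
Tool frame: the origin (TCP) lies at the very end of the fingers, on their centre line; the grasp point (between the pads) lies 19 mm behind it; z points along the fingers, x is the direction in which the jaws open and shut, and the axes are right-handed (so a half turn about z gives the same grasp; the last joint's range is limited). The gripper opens to 85 mm and grips with 20 to 120 N. Pads are 22 mm wide; open, the fingers measure 114 mm over their backs; the gripper's body (76 mm by 85 mm) begins 54 mm behind the grasp point. The pads swing forward as they close: fully open they stand 13 mm farther back than shut.
Start: joints at [1.239, 0.116, 1.442, -0, 1.584, -0.038], TCP at [0.195, 0.646, 0.231] pointing down, gripper open.
Joint ranges: [-2.83, 2.83], [-0.83, 2.19], [0.07, 2.5], [-1.14, 4.28], [0.01, 3], [-2.97, 2.97]. Speed limits (rad/s): [1.89, 1.89, 2.22, 3.14, 3.14, 3.14].

## Interface

Orientations are given as [roll, pitch, yaw] about the fixed x, y, z axes, in that order (R = Rz(yaw) Ry(pitch) Rx(roll)).
In Python, from bench import sense, imaging, manip gives the robot as it stands. The module is installed in compiled form; this text tells all that it offers.
- The arm moves only by the tool arm_command, never from a script. Its argument "steps" is a list that holds one entry, the list of rows, each a list of 7 numbers: the turn, a rotation vector about the tool's x, y, z in degrees, then the shift along the tool's x, y, z in mm, then the gripper's target within -1 to 1 (fully open at 1, half-way at 0, shut at -1). A call has 1 to 12 rows; each row shifts and turns the commanded pose from where the row before left it, along the tool's axes as they then stand; what a row does not reach is not made up. A row lasts 1/10 s, in which the tool goes at most 50 mm and 8.59 degrees, less where a joint would pass 70% of its speed; a pose out of reach is approached as far as the arm can. A call with a gripper value outside its range is refused whole. The fingers move at their own pace and stop on an object; the grip force is fixed at half the most. Time passes only in rows, so rows that do not move let the fingers close. It gives the time, the measured TCP pose, the force and the opening at its end, in the units of the state.
- sense(): the state, without advancing time (a new reading comes with each control period).
- imaging.grab_frame(name): name is "scene" or "top" or "wrist"; returns a dict with "frame" (420x560x3 uint8, red, green, blue), "K" (3x3 intrinsics, pixels), "position" and "orientation" of the camera in the world; the wrist camera has in their place "T_tool_cam" (4x4, takes a point from camera to tool coordinates, whose origin is the TCP and whose axes are the tool frame's). Camera axes: x right, y up, looking along -z (the intrinsics and any distortion apply to the point x, -y, -z); pixel columns grow to the right and rows downward; lengths in m; the calibration is good to about 2 mm. A picture is of the moment at which its call begins: read the wrist's pose just before it. There is no depth.
- manip.sign_off(): hands the job in, once; it reports no verdict.
The state is a dict: "t": time; "q": joint angles; "joint_vel": joint speeds; "effort": joint torques, N m; "tcp_pos": TCP position; "tool_rot": TCP orientation; "ft_force": force on the tool from outside, world axes, zero at the start; "ft_torque": the same for the moment, N m; "grip_width": finger opening in m.
Only numpy, scipy, OpenCV 4.12 (cv2) and the standard library are available. Lean on these libraries where they do the work, as an engineer would, in place of code of your own. Each camera call takes 0.05 s, during which the arm holds its last target.

## Task

Lift the recessed hatch off its seat by its bar handle and slide it sideways along its channels until the pit opening is completely clear, and leave it lying there. Then tip the hinged tote by its blade handle until the front row of three bearings slides off into the pit, hold that angle until all three have dropped, and lower the tote back level with the rear row of three still in it. Let go of everything and leave the other things on the bench where they are.

Things in the scene. Friction and masses are not known exactly. Their poses are not given: they have to be found in the camera images.
- stand: Fixed grey steel stand, x -72 to 180, y -80 to 235 mm, deck up to 118 mm high, tote and handle on it up to 240 mm. Origin: on the bench surface under the centre of the pit. Its x axis points from the pit to the tote, its y axis along the hatch channels, from the pit towards their empty part. Its yaw varies.
- pit (a point): Centre of the pit's rubber floor, 45 mm above the bench. The pit is 100 mm (x) by 116 mm (y), under the hatch.
- seat (a point): Centre of the hatch seat, a recess 136 mm long (y) whose ledge lies 82 mm above the bench. Dark lips (from 48 mm outward on either x side of the centre, z 112 to 118 mm) overhang the hatch's two long edges all along the channels: it can rise at most 22 mm from its seat and cannot be lifted out. The channels leave it 4 mm of play on each x side.
- run (a point): Point on the floor of the upper run of the channels, stand (0, 145, 90) mm, a good place for the hatch's centre. The run is 8 mm higher than the seat, from y 68 to an end stop at y 222 mm.
- hatch: Loose hatch: aluminium plate 110 mm (x) by 130 mm (y), 8 mm thick, 0.3 to 0.65 kg with its handle; origin at the centre of its underside, axes along the stand's. It must rise over 8 mm from its seat before it can slide to +y of the stand; it clears the pit opening when slid 123 mm and meets the end stop at 157 mm.
- hatch_grip (a point): Centre of the hatch's handle: a flat-sided dark steel bar 66 mm long (along x of the stand), 10 mm thick (along y), 14 mm high, on two posts. It lies 44 mm above the plate's underside (36 mm above its top face) and 10 mm to -x of the plate's centre. Its height over the bench is 126 mm seated, 134 mm when the hatch lies on the upper run.
- tote (a joint): Tilt of the hinged tote in rad: 0 level on its rest, grows as its rear (+x of the stand) is raised and it tips towards -x, over the pit; stop at 0.8. It swings freely and falls back to 0 if let go (about 4 N at the handle carries it).
- tote_hinge (a point): Middle of the tote's spout lip, on its hinge axis, which runs along the stand's y axis; at stand (44, 0, 126) mm. Tote: dark sheet-steel tray, open towards the pit, 130 mm long (x), 119 mm wide, side walls up to 53 mm above the hinge.
- tote_floor (a point): The break in the tote's floor, mid width, 58 mm behind the lip and 13.5 mm above it: the floor rises from the lip to here at 13 degrees, then runs level for 66 mm to the rear wall. The front row, on the slope, begins to slide at about 0.23 to 0.4 rad of tilt (friction varies), the rear row, on the level part, about 0.23 rad later.
- tote_grip (a point): Grip point on the tote's handle, a flat steel blade 6 mm thick, 56 mm wide (along stand y), upright on the rear wall. Level, it leans 14 degrees from vertical, top towards the lip. The point is at mid thickness, 38 mm above the wall's top along the blade, 22 mm below its edge; level, 118 mm in +x and 90 mm above the hinge. It turns with the tote: its lean is 14 degrees + tilt.
- front0_c (a point): Centre of a small sealed steel ball bearing, a flat disc 32 mm across, 9 mm thick, 30 g, lying flat: -y end of the front row (nearest the spout lip, on the sloping part of the tote's floor), must go into the pit.
- front1_c (a point): Centre of a small sealed steel ball bearing, a flat disc 32 mm across, 9 mm thick, 30 g, lying flat: middle of the front row (nearest the spout lip, on the sloping part of the tote's floor), must go into the pit.
- front2_c (a point): Centre of a small sealed steel ball bearing, a flat disc 32 mm across, 9 mm thick, 30 g, lying flat: +y end of the front row (nearest the spout lip, on the sloping part of the tote's floor), must go into the pit.
- rear0_c (a point): Centre of a small sealed steel ball bearing, a flat disc 32 mm across, 9 mm thick, 30 g, lying flat: -y end of the rear row (on the flat part of the tote's floor), must stay in the tote.
- rear1_c (a point): Centre of a small sealed steel ball bearing, a flat disc 32 mm across, 9 mm thick, 30 g, lying flat: middle of the rear row (on the flat part of the tote's floor), must stay in the tote.
- rear2_c (a point): Centre of a small sealed steel ball bearing, a flat disc 32 mm across, 9 mm thick, 30 g, lying flat: +y end of the rear row (on the flat part of the tote's floor), must stay in the tote.
- stack: Bystander: stack of three thrust bearings, 84 mm across, 72 mm high, one piece, 1.6 kg; origin at the centre of its underside.
- oiler: Bystander: grey oil bottle, 52 mm across, 120 mm high; origin at the centre of its underside.
- race: Bystander: loose steel bearing race, flat ring 92 mm across, 18 mm high; origin at the centre of its underside.
Not all that is in view belongs to the job. What is shaped like the part that bears front1_c but green, pink or purple is not meant.

How it is judged:
By the outcome, as a careful person would: the job done as asked, in the order asked, and still so for the second after the job is handed in, with the robot touching nothing.
It also fails if it takes over 50 s, if anything falls off the work surface, if the arm or the gripper's body presses on something with over 40 N, if the wrist force passes 120 N, or if a joint passes its speed limit or range.

## Working session

There is one attempt and no reset: what is moved stays moved. The work goes in short steps, Python scripts to look and compute and a tool call to move; the robot and the scene stay as the last step left them, time stands still between calls to the robot, and variables do not carry over. Pictures are saved under pics/ and viewed, and the job is handed in when it is done.

Besides the shell and the picture viewer there is one more tool, called as name(argument=value, ...), one argument or row to a line, values as JSON. arm_command: Moves the arm, as the interface text tells. Its arguments: {"type":"object","properties":{"steps":{"type":"array"}},"required":["steps"]}

```bash
mkdir -p pics; ls
python3 - <<'E'
from bench import sense, imaging, manip
import cv2, numpy as np
s=sense(); print({k:np.round(v,3).tolist() for k,v in s.items()})
for n in ("scene","top","wrist"):
    f=imaging.grab_frame(n); np.savez(f"pics/{n}0.npz",**f)
    cv2.imwrite(f"pics/{n}0.png",f["frame"][...,::-1]); print(n,{k:np.round(v,4).tolist() for k,v in f.items() if k!="frame"})
E
```

```text
pics
{'t': 0.0, 'q': [1.239, 0.116, 1.442, 0.0, 1.584, -0.038], 'joint_vel': [0.001, -0.001, 0.002, 0.0, 0.002, -0.001], 'effort': [0.0, -73.197, -63.249, -0.0, 0.006, -0.0], 'tcp_pos': [0.195, 0.646, 0.231], 'tool_rot': [-3.141, 0.001, 1.277], 'ft_force': [0.005, -0.111, 0.017], 'ft_torque': [-0.017, 0.031, 0.002], 'grip_width': 0.086}
scene {'K': [[540.2881, 0.0, 279.6606], [0.0, 540.2881, 210.424], [0.0, 0.0, 1.0]], 'position': [1.2446, -0.1417, 1.126], 'orientation': [0.611, 0.0036, 1.379]}
top {'K': [[391.1192, 0.0, 278.6407], [0.0, 391.1192, 207.9084], [0.0, 0.0, 1.0]], 'position': [0.4473, 0.0091, 0.916], 'orientation': [0.1615, -0.0208, -1.5981]}
wrist {'K': [[299.5406, 0.0, 280.118], [0.0, 299.5406, 212.5141], [0.0, 0.0, 1.0]], 'T_tool_cam': [[1.0, -0.001, 0.0013, -0.0005], [-0.0006, -0.9641, -0.2656, -0.0679], [0.0015, 0.2656, -0.9641, -0.1437], [0.0, 0.0, 0.0, 1.0]]}
```

View pics/scene0.png

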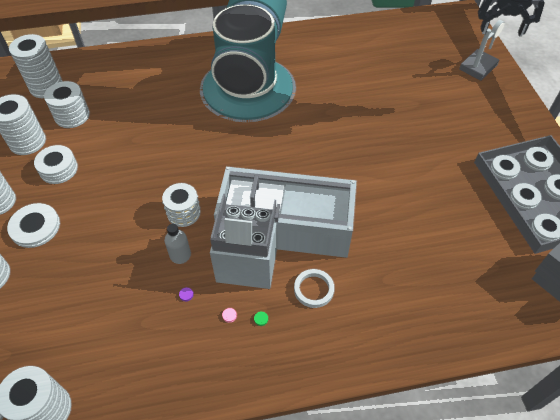

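View pics/top0.png

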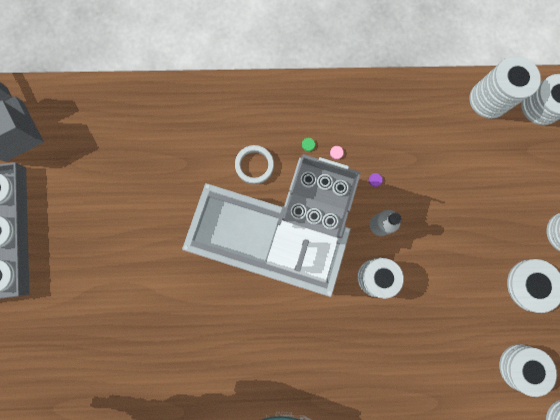

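View pics/wrist0.png

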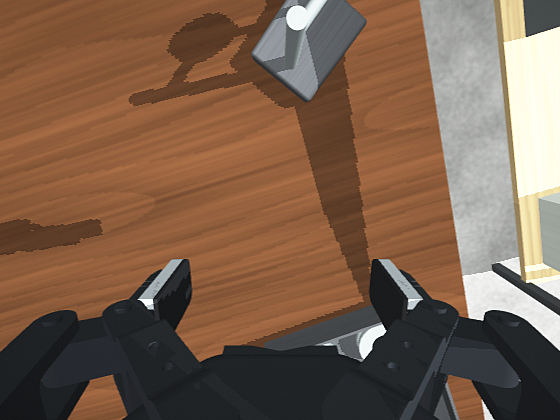

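```bash
cat > h.py <<'E'
import numpy as np, cv2
from scipy.spatial.transform import Rotation as R
def load(n): return dict(np.load(f"pics/{n}.npz"))
def cam(f):
    return R.from_euler('xyz',f["orientation"]).as_matrix(), np.array(f["position"])
def ray(f,uv,z):
    Rm,p=cam(f);K=f["K"]
    d=Rm@np.array([(uv[0]-K[0,2])/K[0,0],-(uv[1]-K[1,2])/K[1,1],-1.])
    return p+d*(z-p[2])/d[2]
def proj(f,X):
    Rm,p=cam(f);K=f["K"];c=Rm.T@(np.array(X)-p)
    return np.array([K[0,2]+K[0,0]*c[0]/-c[2],K[1,2]+K[1,1]*c[1]/c[2]])
def tri(f1,u1,f2,u2):
    A=[];b=[]
    for f,u in((f1,u1),(f2,u2)):
        Rm,p=cam(f);q=ray(f,u,0.);d=(q-p)/np.linalg.norm(q-p);M=np.eye(3)-np.outer(d,d);A.append(M);b.append(M@p)
    return np.linalg.lstsq(np.vstack(A),np.hstack(b),rcond=None)[0]
E
python3 - <<'E'
from h import *
t=load("top0")["frame"][...,::-1];s=load("scene0")["frame"][...,::-1]
cv2.imwrite("pics/topz.png",cv2.resize(t[145:305,175:365],None,fx=4,fy=4,interpolation=cv2.INTER_CUBIC)[:600,:])
cv2.imwrite("pics/scenez.png",cv2.resize(s[155:295,200:365],None,fx=4,fy=4,interpolation=cv2.INTER_CUBIC))
E
```

```text
(no output)
```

View pics/topz.png

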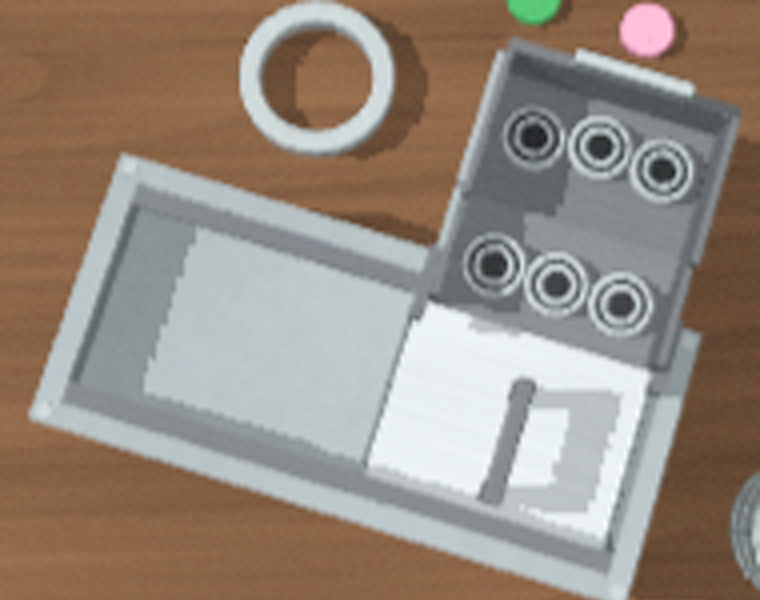

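View pics/scenez.png

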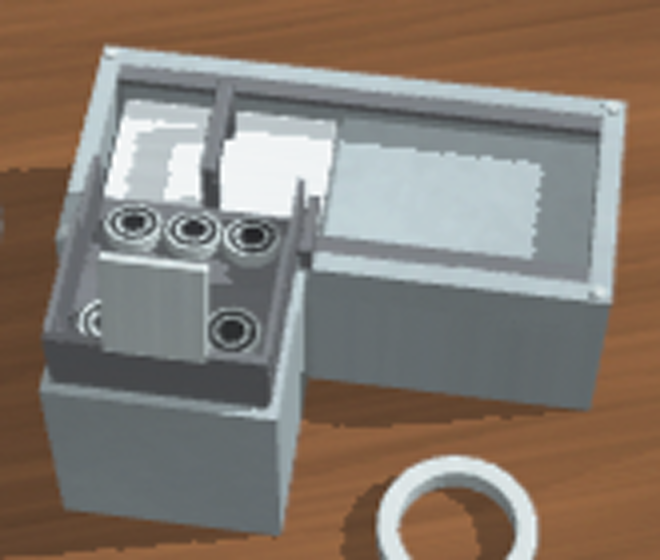

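Run:
```python
from h import *
t=load("top0");s=load("scene0")
T=lambda u,v:((u+.5)/4-.5+175,(v+.5)/4-.5+145)
S=lambda u,v:((u+.5)/4-.5+200,(v+.5)/4-.5+155)
c=[(T(31,418),S(624,103)),((331.5,295.5),S(110,48)),(T(123,157),S(606,298))]
for a,b in c: print(np.round(ray(t,a,.118),4),np.round(ray(s,b,.118),4),np.round(tri(t,a,s,b),4))
print("bar",ray(t,T(523,383),.133),ray(t,T(490,500),.133),ray(s,S(226,86),.133),ray(s,S(211,150),.133))
print("blade top edge",ray(t,T(578,53),.237),ray(t,T(693,90),.237),ray(s,S(100,254),.237),ray(s,S(208,264),.237))
print("rear wall", ray(t,T(510,40),.175),ray(t,T(738,105),.175))
for p in [(494,265),(556,285),(620,303),(533,137),(600,148),(662,171)]: print(ray(t,T(*p),.145))
```

```text
[0.4971 0.1859 0.118 ] [0.5003 0.1824 0.118 ] [0.4971 0.1853 0.1138]
[ 0.3969 -0.112   0.118 ] [ 0.3995 -0.1106  0.118 ] [ 0.3969 -0.1114  0.1153]
[0.6311 0.1399 0.118 ] [0.6314 0.1355 0.118 ] [0.6309 0.1379 0.1172]
bar [ 0.50721827 -0.0624963   0.133     ] [ 0.44978436 -0.04392441  0.133     ] [ 0.45397169 -0.04814666  0.133     ] [ 0.49866752 -0.06441305  0.133     ]
blade top edge [ 0.64704356 -0.08346824  0.237     ] [ 0.62876826 -0.13447898  0.237     ] [ 0.62999447 -0.13719777  0.237     ] [ 0.646285   -0.08543348  0.237     ]
rear wall [ 0.67259374 -0.05871151  0.175     ] [ 0.63729452 -0.16928421  0.175     ]
[ 0.56553472 -0.04915493  0.145     ]
[ 0.5547026  -0.07974893  0.145     ]
[ 0.54487606 -0.11131423  0.145     ]
[ 0.63060715 -0.071237    0.145     ]
[ 0.62414275 -0.10498272  0.145     ]
[ 0.61153893 -0.13584633  0.145     ]
```

```bash
cat >> h.py <<'E'
YAW=np.radians(-18.7); ORG=np.array([.490,-.0592])
def st(x,y,z):
    c,s=np.cos(YAW),np.sin(YAW); return np.array([ORG[0]+c*x-s*y,ORG[1]+s*x+c*y,z])
def unst(p):
    c,s=np.cos(YAW),np.sin(YAW); d=np.array(p[:2])-ORG; return np.array([c*d[0]+s*d[1],-s*d[0]+c*d[1],p[2]])
def pose(yaw,lean=0):  # lean about tool y
    return R.from_euler('xyz',[np.pi,0,yaw])*R.from_rotvec([0,lean,0])
def delta(s,p,Rt):
    R0=R.from_euler('xyz',s["tool_rot"])
    print("rot deg",np.round(np.degrees((R0.inv()*Rt).as_rotvec()),2),"shift mm in current axes",np.round(R0.inv().apply(p-np.array(s["tcp_pos"]))*1e3,1),"in target axes",np.round(Rt.inv().apply(p-np.array(s["tcp_pos"]))*1e3,1))
def wcam(f,s):
    R0=R.from_euler('xyz',s["tool_rot"]).as_matrix();T=f["T_tool_cam"]
    return R0@T[:3,:3], np.array(s["tcp_pos"])+R0@T[:3,3]
E
python3 - <<'E'
from h import *
from bench import sense
s=sense();delta(s,st(-10,0,.25),pose(YAW+np.pi/2))
t=load("top0")
for p in [(-72,-80,.118),(-72,235,.118),(-10,0,.133),(156.7,0,.237),(44,0,.126)]: print(p,proj(t,st(*p)),proj(load("scene0"),st(*p)))
E
```

```text
rot deg [-0.    0.05  1.87] shift mm in current axes [ -263.8 -9508.6   -18.7] in target axes [ -573.5 -9494.9   -19.3]
(-72, -80, 0.118) [-1394.51474496 -2560.19524282] [-495.65993117 -536.59836048]
(-72, 235, 0.118) [23223.17487625   317.38415414] [5881.01898538 -555.45681685]
(-10, 0, 0.133) [ 1666.54049132 -4348.28838311] [ 379.67374413 -426.6388171 ]
(156.7, 0, 0.237) [  981.84991289 -2037.62285096] [ 409.32913731 -571.34496756]
(44, 0, 0.126) [  929.87050465 -1862.67645786] [ 415.3584355  -601.52207022]
```

Units mix (mm vs m); fix st to take mm in all.

```bash
sed -i 's/c,s=np.cos(YAW),np.sin(YAW); return/c,s=np.cos(YAW),np.sin(YAW);x,y,z=x\/1e3,y\/1e3,z\/1e3; return/; s/c\*d\[1\],p\[2\]\])/c*d[1],p[2]])*1e3/' h.py
python3 - <<'E'
from h import *
from bench import sense
s=sense();delta(s,st(-10,0,250),pose(YAW+np.pi/2))
t=load("top0")
for p in [(-72,-80,118),(-72,235,118),(-10,0,133),(156.7,0,237),(44,0,126)]: print(p,proj(t,st(*p)),proj(load("scene0"),st(*p)))
E
```

```text
rot deg [-0.    0.05  1.87] shift mm in current axes [-589.3  476.1  -18.8] in target axes [-573.5  495.1  -19.3]
(-72, -80, 118) [331.47623674 295.86440762] [226.41254271 165.64137201]
(-72, 235, 118) [182.08447253 249.09852007] [356.92174747 179.08198654]
(-10, 0, 133) [302.63207265 253.84940975] [254.6895132  185.42847527]
(156.7, 0, 237) [333.72689979 162.20830269] [239.05776405 219.33979395]
(44, 0, 126) [309.91668458 228.4785267 ] [251.00636676 205.97337801]
```

arm_command(
  steps=[
    [[0,0,1.87,-30,26,-2,1],[0,0,0,-33,28.5,-2,1],[0,0,0,-33,28.5,-2,1],[0,0,0,-33,28.5,-2,1],[0,0,0,-33,28.5,-2,1],[0,0,0,-33,28.5,-2,1],[0,0,0,-33,28.5,-2,1],[0,0,0,-33,28.5,-2,1],[0,0,0,-33,28.5,-2,1],[0,0,0,-33,28.5,-1,1],[0,0,0,-33,28.5,0,1],[0,0,0,-33,28.5,0,1]],
  ],
)

```text
t: 1.35
tcp_pos: [0.3924, 0.1638, 0.2504]
tool_rot: [3.141, -0.0, 1.245]
ft_force: [0.7, 1.1, -0.3]
grip_width: 0.0857
```

Run:
```python
from h import *
from bench import sense
s=sense();delta(s,st(-10,0,250),pose(YAW+np.pi/2));print(s["t"],s["q"],s["ft_force"])
```

```text
rot deg [ 0.02 -0.02  0.01] shift mm in current axes [-179.9  153.9    0.4] in target axes [-179.9  154.     0.4]
1.35 [ 3.35397427e-01 -4.53175065e-01  1.91074936e+00  2.10608895e-05
  1.68347414e+00 -9.09207054e-01] [ 0.72581472  1.09738074 -0.26082128]
```

arm_command(
  steps=[
    [[0,0,0,-33,28.5,0,1],[0,0,0,-33,28.5,0,1],[0,0,0,-33,28.5,0,1],[0,0,0,-33,28.5,0,1],[0,0,0,-33,28,0,1],[0,0,0,-15,12,0,1],[0,0,0,0,0,0,1]],
  ],
)

```text
t: 2.05
tcp_pos: [0.4807, -0.0566, 0.2497]
tool_rot: [-3.141, 0.0, 1.241]
ft_force: [0.5, -0.1, 0.4]
grip_width: 0.0852
```

Run:
```python
from h import *
from bench import sense,imaging
s=sense();delta(s,st(-10,0,250),pose(YAW+np.pi/2))
f=imaging.grab_frame("wrist");np.savez("pics/w1.npz",tp=s["tcp_pos"],tr=s["tool_rot"],**f)
cv2.imwrite("pics/w1.png",f["frame"][...,::-1])
```

```text
rot deg [-0.06  0.03 -0.17] shift mm in current axes [ 0.5 -0.4 -0.3] in target axes [ 0.5 -0.4 -0.3]
```

View pics/w1.png

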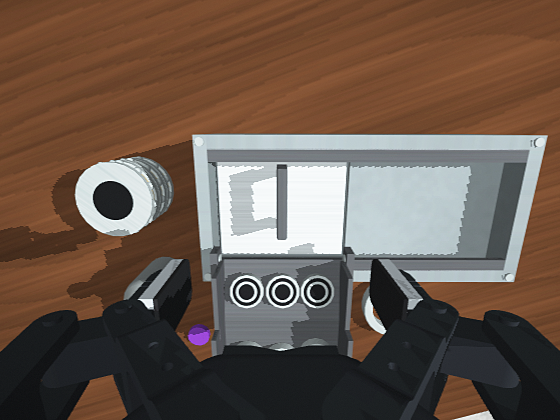

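Run:
```python
from h import *
f=load("w1");s=dict(tool_rot=f["tr"],tcp_pos=f["tp"])
Rm,p=wcam(f,s);f["orientation"]=R.from_matrix(Rm).as_euler('xyz');f["position"]=p
for n,uv,z in [("bar",(282,166),.133),("bar",(282,238),.133),("c(-72,-80)",(195,136),.118),("c(-72,235)",(545,137),.118),("c(72,235)",(514,283),.118),("lip L?",(218,260),.126),("lip R",(352,260),.126)]:
    print(n,np.round(unst(ray(f,uv,z)),1))
im=f["frame"][120:300,180:400,::-1];cv2.imwrite("pics/w1z.png",cv2.resize(im,None,fx=3.3,fy=3.3,interpolation=cv2.INTER_CUBIC))
```

```text
bar [-47.6   0.3 133. ]
bar [ 18.5   0.2 133. ]
c(-72,-80) [-72.7 -77.2 118. ]
c(-72,235) [-71.1 234.6 118. ]
c(72,235) [ 73.1 236.4 118. ]
lip L? [ 43.6 -61.7 126. ]
lip R [ 43.8  68.  126. ]
```

View pics/w1z.png

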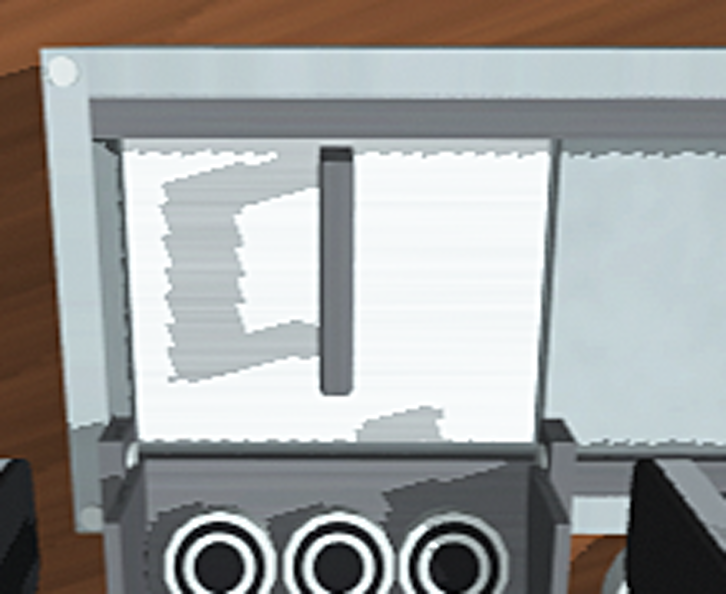

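arm_command(
  steps=[
    [[0,0,-0.15,0,-3,30,1],[0,0,0,0,0,38,1],[0,0,0,0,0,38,1],[0,0,0,0,0,25,1],[0,0,0,0,0,11,1],[0,0,0,0,0,0,-1],[0,0,0,0,0,0,-1],[0,0,0,0,0,0,-1],[0,0,0,0,0,0,-1],[0,0,0,0,0,0,-1],[0,0,0,0,0,0,-1],[0,0,0,0,0,0,-1]],
  ],
)

```text
t: 3.3
tcp_pos: [0.4779, -0.0535, 0.1091]
tool_rot: [3.14, -0.0, 1.247]
ft_force: [-1.2, 0.8, 6.2]
grip_width: 0.0083
```

Run:
```python
from h import *
from bench import sense,imaging
s=sense();print(s["grip_width"],s["ft_force"],s["tool_rot"],unst(s["tcp_pos"]))
```

```text
0.008295297175368359 [-1.21276024  0.84982581  6.24189319] [ 3.14047689e+00 -1.84740281e-04  1.24683005e+00] [-13.30386933   1.48759311 109.14663947]
```

arm_command(
  steps=[
    [[0,0,0,0,0,-3,-1],[0,0,0,0,0,-4,-1],[0,0,0,0,0,-4,-1],[0,0,0,0,0,-4,-1],[0,0,0,0,0,0,-1]],
  ],
)

```text
t: 3.8
tcp_pos: [0.4778, -0.0535, 0.124]
tool_rot: [3.141, -0.0, 1.247]
ft_force: [0.1, -0.7, -4.0]
grip_width: 0.0086
```

Run:
```python
from h import *
from bench import sense,imaging
s=sense();print(s["grip_width"],s["ft_force"],s["tool_rot"],unst(s["tcp_pos"]))
for n in("scene","wrist"):
    f=imaging.grab_frame(n);cv2.imwrite(f"pics/{n}2.png",f["frame"][...,::-1])
    if n=="scene": cv2.imwrite("pics/scene2z.png",cv2.resize(f["frame"][155:295,200:365,::-1],None,fx=4,fy=4))
```

```text
0.008556518437866624 [ 0.08889958 -0.65684805 -3.97803067] [ 3.14079034e+00 -1.17194893e-04  1.24696607e+00] [-13.42438748   1.47997254 123.97307004]
```

View pics/wrist2.png

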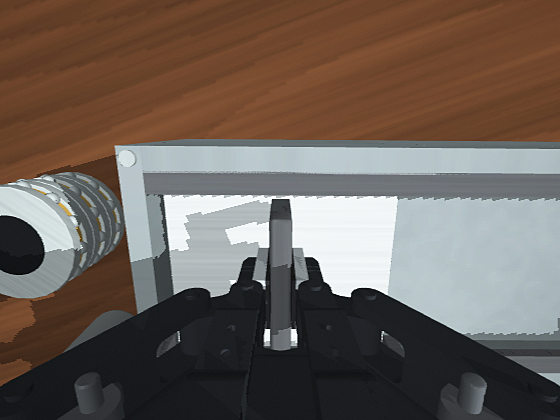

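View pics/scene2z.png

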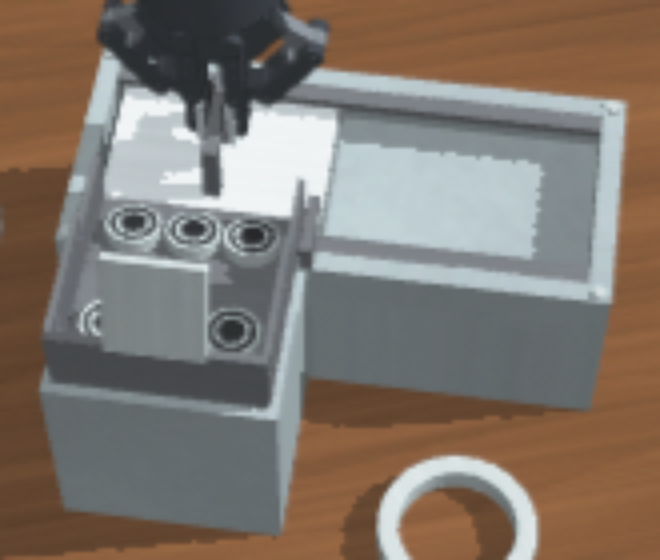

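arm_command(
  steps=[
    [[0,0,0,5,0,0,-1],[0,0,0,10,0,0,-1],[0,0,0,15,0,0,-1],[0,0,0,15,0,0,-1],[0,0,0,15,0,0,-1]],
  ],
)

```text
t: 4.4
tcp_pos: [0.497, 0.0048, 0.1232]
tool_rot: [-3.141, -0.0, 1.247]
ft_force: [-0.9, 0.2, -3.6]
grip_width: 0.0086
```

Run:
```python
from h import *
from bench import sense,imaging
s=sense();print(s["grip_width"],s["ft_force"],s["ft_torque"],s["tool_rot"],unst(s["tcp_pos"]))
```

```text
0.00859092044738091 [-0.94242141  0.23972157 -3.62199749] [ 0.02062069  0.04975651 -0.00120596] [-3.14144050e+00 -5.19883543e-05  1.24728249e+00] [-13.934491    62.86278316 123.20339091]
```

arm_command(
  steps=[
    [[0,0,0,18,0,0,-1],[0,0,0,20,0,0,-1],[0,0,0,20,0.5,0,-1],[0,0,0,14,0.5,0,-1],[0,0,0,7,0,0,-1],[0,0,0,0,0,0,-1]],
  ],
)

```text
t: 5.0
tcp_pos: [0.5228, 0.0787, 0.1231]
tool_rot: [-3.141, 0.0, 1.248]
ft_force: [0.2, 0.4, -5.2]
grip_width: 0.0089
```

Run:
```python
from h import *
from bench import sense,imaging
s=sense();print(s["grip_width"],s["ft_force"],s["ft_torque"],s["tool_rot"],unst(s["tcp_pos"]))
```

```text
0.008864750844484837 [ 0.17650565  0.36387588 -5.23846017] [0.01193624 0.05327727 0.00721222] [-3.14126488e+00  1.86832373e-04  1.24807833e+00] [-13.15587793 141.18502598 123.13498582]
```

arm_command(
  steps=[
    [[0,0,0,0,0,3,-1],[0,0,0,0,0,2,-1],[0,0,0,0,0,1.5,-1],[0,0,0,0,0,0,-1]],
  ],
)

```text
t: 5.4
tcp_pos: [0.5226, 0.0775, 0.1172]
tool_rot: [3.141, 0.0, 1.246]
ft_force: [-2.8, -1.5, 1.4]
grip_width: 0.0091
```

Run:
```python
from h import *
from bench import sense,imaging
s=sense();print(s["grip_width"],s["ft_force"],s["ft_torque"],s["tool_rot"],unst(s["tcp_pos"]))
f=imaging.grab_frame("scene");cv2.imwrite("pics/scene3z.png",cv2.resize(f["frame"][155:295,200:365,::-1],None,fx=4,fy=4))
```

```text
0.00914158308895496 [-2.79534027 -1.53441039  1.37398997] [-0.18067933  0.39576378 -0.04871842] [3.14129599e+00 6.88631438e-05 1.24625016e+00] [-12.90137329 139.94766314 117.19012501]
```

View pics/scene3z.png

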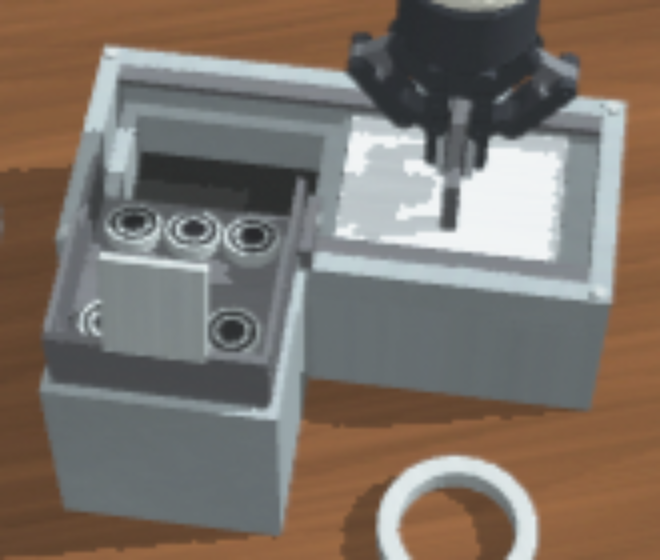

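arm_command(
  steps=[
    [[0,0,0,0,0,0,1],[0,0,0,0,0,0,1],[0,0,0,0,0,0,1],[0,0,0,0,0,0,1],[0,0,0,0,0,0,1],[0,0,0,0,0,-20,1],[0,0,0,0,0,-40,1],[0,0,0,0,0,-45,1],[0,0,0,0,0,-45,1],[0,0,0,0,0,-40,1],[0,0,0,0,0,-15,1],[0,0,0,0,0,0,1]],
  ],
)

```text
t: 6.65
tcp_pos: [0.5232, 0.0781, 0.324]
tool_rot: [3.138, -0.001, 1.247]
ft_force: [0.2, -0.4, 1.2]
grip_width: 0.0855
```

Run:
```python
from h import *
from bench import sense,imaging
s=sense();print(s["grip_width"],s["ft_force"],s["q"],unst(s["tcp_pos"]))
f=imaging.grab_frame("top");cv2.imwrite("pics/top4.png",f["frame"][...,::-1])
for L in (0,14):
  l=np.radians(L); Rt=pose(YAW,l); g=st(162,0,216); z=Rt.apply([0,0,1])
  print(z,Rt.as_euler('xyz'));delta(s,g+z*.019-.110*z,Rt)
```

```text
0.0854604593020029 [ 0.18679865 -0.36312663  1.15977466] [ 9.99712950e-02 -2.14073244e-01  1.61135006e+00  3.24730898e-05
  1.74089785e+00 -1.14705355e+00] [-12.59168762 140.70654174 324.02564598]
[-3.92637673e-17 -1.15999803e-16 -1.00000000e+00] [ 3.14159265  0.         -0.32637657]
rot deg [ 7.000e-02 -2.000e-01  9.015e+01] shift mm in current axes [-141.2  174.2   17.4] in target axes [174.6 140.7  17. ]
[ 0.22915091 -0.0775633  -0.97029573] [ 3.14159265 -0.2443461  -0.32637657]
rot deg [-10.93  10.78  89.66] shift mm in current axes [-141.1  152.1   20. ] in target axes [143.3 140.7  56.1]
```

View pics/top4.png

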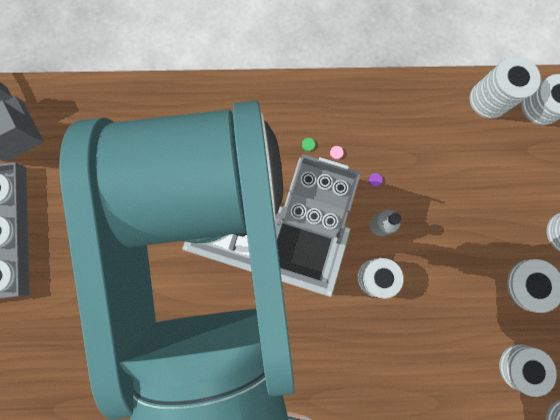

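arm_command(
  steps=[
    [[0,0,8.2,0,0,0,1],[0,0,8.2,0,0,0,1],[0,0,8.2,0,0,0,1],[0,0,8.2,0,0,0,1],[0,0,8.2,0,0,0,1],[0,0,8.2,0,0,0,1],[0,0,8.2,0,0,0,1],[0,0,8.2,0,0,0,1],[0,0,8.2,0,0,0,1],[0,0,8.2,0,0,0,1],[0,0,8.1,0,0,0,1],[0,0,0,0,0,0,1]],
  ],
)

```text
t: 7.9
tcp_pos: [0.5224, 0.078, 0.3197]
tool_rot: [3.14, 0.002, -0.328]
ft_force: [-0.6, 0.5, 0.7]
grip_width: 0.0854
```

Run:
```python
from h import *
from bench import sense
s=sense();print(s["t"],s["q"],unst(s["tcp_pos"]))
l=np.radians(14); Rt=pose(YAW,l); g=st(162,0,216); z=Rt.apply([0,0,1])
delta(s,g+z*.019-.110*z,Rt)
```

```text
7.9 [ 9.99509529e-02 -2.12264850e-01  1.61678752e+00  8.57281629e-06
  1.73977407e+00  4.28060882e-01] [-13.29634525 140.36719871 319.67127598]
rot deg [ 0.08 14.14 -0.09] shift mm in current axes [153.6 140.1  15.2] in target axes [145.  140.4  52. ]
```

arm_command(
  steps=[
    [[0,7,0,0,0,0,1],[0,7.1,0,0,0,0,1],[0,0,0,24,23,8,1],[0,0,0,24,23,8,1],[0,0,0,24,23,9,1],[0,0,0,24,23,9,1],[0,0,0,24,24,9,1],[0,0,0,24,23,9,1],[0,0,0,0,0,0,1],[0,0,0,0,0,0,1]],
  ],
)

```text
t: 8.9
tcp_pos: [0.6224, -0.1028, 0.3047]
tool_rot: [3.141, -0.244, -0.323]
ft_force: [-0.2, -0.5, -0.1]
grip_width: 0.0856
```

Run:
```python
from h import *
from bench import sense,imaging
s=sense();print(s["t"],s["q"],s["ft_force"],unst(s["tcp_pos"]))
l=np.radians(14); Rt=pose(YAW,l); g=st(162,0,216); z=Rt.apply([0,0,1])
delta(s,g+z*.019-.110*z,Rt)
f=imaging.grab_frame("wrist");np.savez("pics/w5.npz",tp=s["tcp_pos"],tr=s["tool_rot"],**f)
cv2.imwrite("pics/w5.png",f["frame"][...,::-1])
f=imaging.grab_frame("scene");np.savez("pics/s5.npz",**f)
cv2.imwrite("pics/s5.png",cv2.resize(f["frame"][95:295,160:365,::-1],None,fx=3,fy=3))
```

```text
8.9 [-0.18882613 -0.14010757  1.59150336 -0.03355628  1.44887826  0.13448769] [-0.19629914 -0.45750722 -0.06668239] [139.35386019   1.14309466 304.71839908]
rot deg [0.01 0.04 0.18] shift mm in current axes [0.5 1.1 0.6] in target axes [0.5 1.1 0.6]
```

View pics/w5.png

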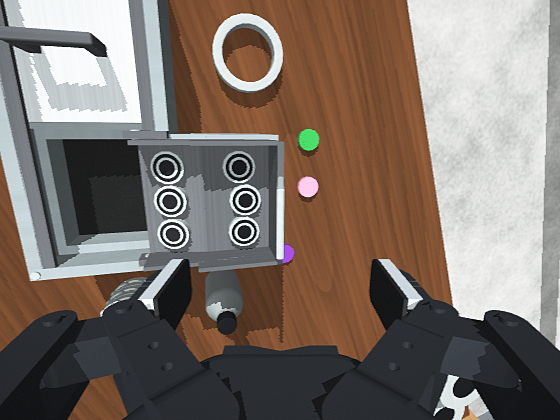

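View pics/s5.png

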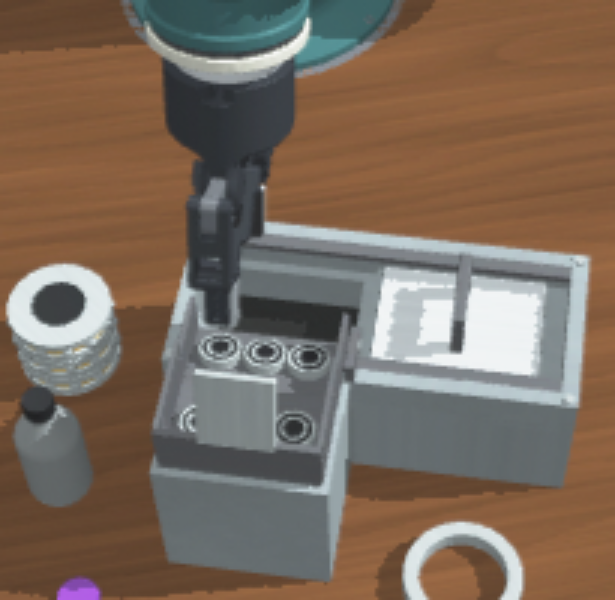

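Run:
```python
from h import *
f=load("w5");s=dict(tool_rot=f["tr"],tcp_pos=f["tp"])
im=f["frame"][160:280,230:330,::-1];cv2.imwrite("pics/w5z.png",cv2.resize(im,None,fx=5,fy=5,interpolation=cv2.INTER_CUBIC))
Rm,p=wcam(f,s);f["orientation"]=R.from_matrix(Rm).as_euler('xyz');f["position"]=p
for uv in [(276.5,177),(283.5,177),(277,259),(284,259)]: print(np.round(unst(ray(f,uv,.237)),1))
g=s["tcp_pos"]
```

```text
[153.1  35.2 237. ]
[158.2  35.  237. ]
[153.5 -28.4 237. ]
[159.1 -29.  237. ]
```

View pics/w5z.png

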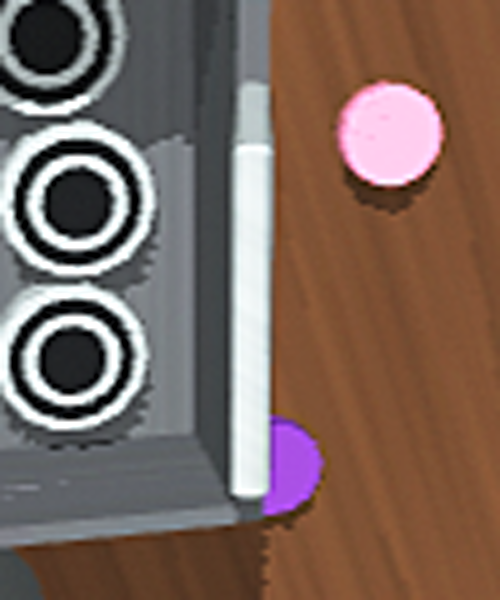

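arm_command(
  steps=[
    [[0,0,0,0.5,1.5,30,1],[0,0,0,0,0,40,1],[0,0,0,0,0,28,1],[0,0,0,0,0,12,1],[0,0,0,0,0,0,1],[0,0,0,0,0,0,1]],
  ],
)

```text
t: 9.6
tcp_pos: [0.6482, -0.1121, 0.2017]
tool_rot: [-3.141, -0.248, -0.325]
ft_force: [0.3, 0.1, 0.6]
grip_width: 0.0855
```

Run:
```python
from h import *
from bench import sense,imaging
s=sense();print(s["t"],s["ft_force"],unst(s["tcp_pos"]))
f=imaging.grab_frame("wrist");np.savez("pics/w6.npz",tp=s["tcp_pos"],tr=s["tool_rot"],**f)
cv2.imwrite("pics/w6.png",f["frame"][...,::-1])
f=imaging.grab_frame("scene")
cv2.imwrite("pics/s6.png",cv2.resize(f["frame"][95:295,160:365,::-1],None,fx=3,fy=3))
```

```text
9.6 [0.26958717 0.11013555 0.59579814] [166.81629128   0.56709806 201.67971014]
```

View pics/w6.png

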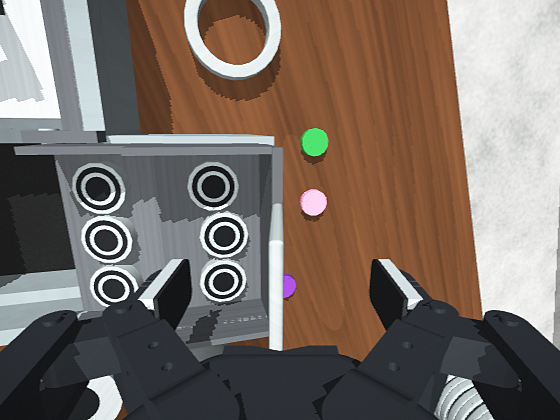

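View pics/s6.png

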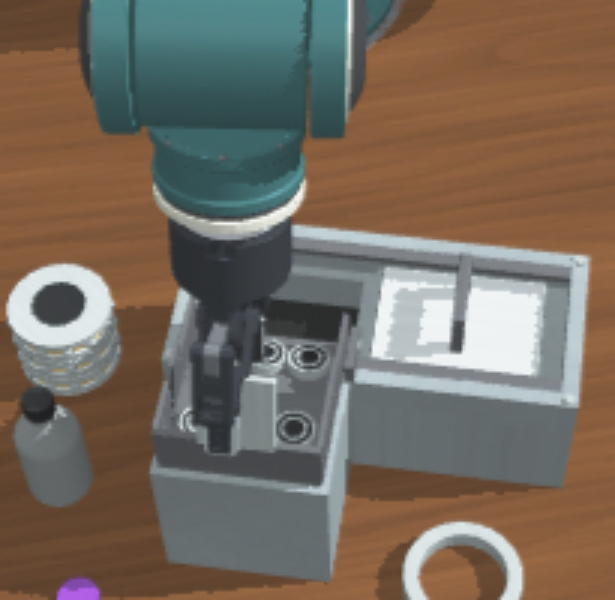

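arm_command(
  steps=[
    [[0,0,0,0,0,0,-1],[0,0,0,0,0,0,-1],[0,0,0,0,0,0,-1],[0,0,0,0,0,0,-1],[0,0,0,0,0,0,-1],[0,0,0,0,0,0,-1],[0,0,0,0,0,0,-1]],
  ],
)

```text
t: 10.4
tcp_pos: [0.6467, -0.1121, 0.1996]
tool_rot: [3.141, -0.243, -0.326]
ft_force: [-17.2, 4.6, 5.5]
grip_width: 0.0052
```

Run:
```python
from h import *
from bench import sense,imaging
s=sense();print(s["t"],s["grip_width"],s["ft_force"],s["ft_torque"],s["tool_rot"],unst(s["tcp_pos"]))
f=imaging.grab_frame("wrist");cv2.imwrite("pics/w7.png",f["frame"][...,::-1])
```

```text
10.4 0.0051594887255396295 [-17.18283062   4.57096508   5.5482938 ] [ 0.71057627  2.286416   -0.27437699] [ 3.14149683 -0.24255045 -0.32570801] [1.65370854e+02 1.10145568e-01 1.99591803e+02]
```

View pics/w7.png

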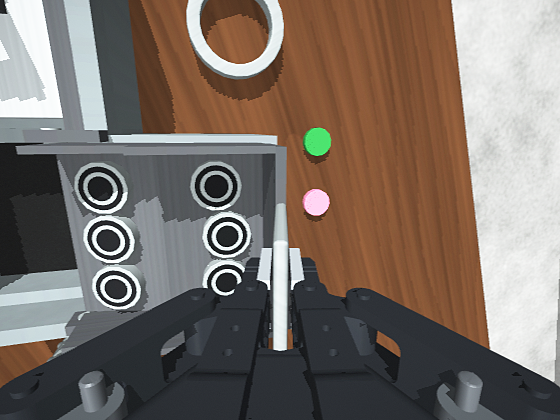

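arm_command(
  steps=[
    [[0,0.5,0,-1.3,0,-1.2,-1],[0,1,0,-0.71,0,-2.37,-1],[0,1.5,0,-1.06,0,-3.55,-1],[0,1.5,0,-1.06,0,-3.55,-1],[0,1.5,0,-1.06,0,-3.55,-1],[0,1,0,-0.71,0,-2.37,-1],[0,0,0,0,0,0,-1]],
  ],
)

```text
t: 11.15
tcp_pos: [0.6374, -0.1089, 0.214]
tool_rot: [-3.142, -0.369, -0.325]
ft_force: [-1.8, 1.7, -7.3]
grip_width: 0.0055
```

```bash
cat > look.py <<'E'
from h import *
import sys
from bench import sense,imaging
s=sense();print(s["t"],"w",s["grip_width"],np.round(s["ft_force"],1),np.round(s["ft_torque"],2),"lean",np.degrees(s["tool_rot"][1]),np.round(unst(s["tcp_pos"]),1))
th=-s["tool_rot"][1]-.2426; print("tilt",th)
n=sys.argv[1]
f=imaging.grab_frame("wrist");a=f["frame"][...,::-1]
f=imaging.grab_frame("scene");b=cv2.resize(f["frame"][120:260,190:330,::-1],(420,420))
cv2.imwrite(f"pics/{n}.png",cv2.resize(np.hstack([a[:,:370],b]),None,fx=1,fy=1))
E
python3 look.py a1
```

```text
11.15 w 0.005483596986046353 [-1.8  1.7 -7.3] [ 0.57  0.95 -0.18] lean -21.12686046529104 [1.555e+02 2.000e-01 2.140e+02]
tilt 0.1261332757287498
```

View pics/a1.png

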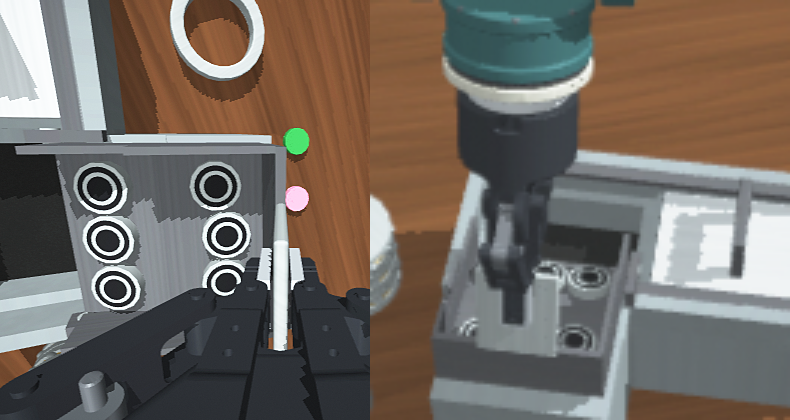

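arm_command(
  steps=[
    [[0,1,0,-0.71,0,-2.37,-1],[0,1.5,0,-1.06,0,-3.55,-1],[0,1.5,0,-1.06,0,-3.55,-1],[0,1,0,-0.71,0,-2.37,-1],[0,0.5,0,-0.36,0,-1.2,-1],[0,0,0,0,0,0,-1],[0,0,0,0,0,0,-1]],
  ],
)

```text
t: 11.95
tcp_pos: [0.6293, -0.1061, 0.2241]
tool_rot: [-3.141, -0.464, -0.325]
ft_force: [-4.1, 4.4, -8.3]
grip_width: 0.0055
```

```bash
python3 look.py a2
```

```text
11.95 w 0.005519577132096068 [-4.1  4.4 -8.3] [ 0.92  1.63 -0.15] lean -26.580994079583395 [1.470e+02 2.000e-01 2.241e+02]
tilt 0.22132586514184985
```

View pics/a2.png

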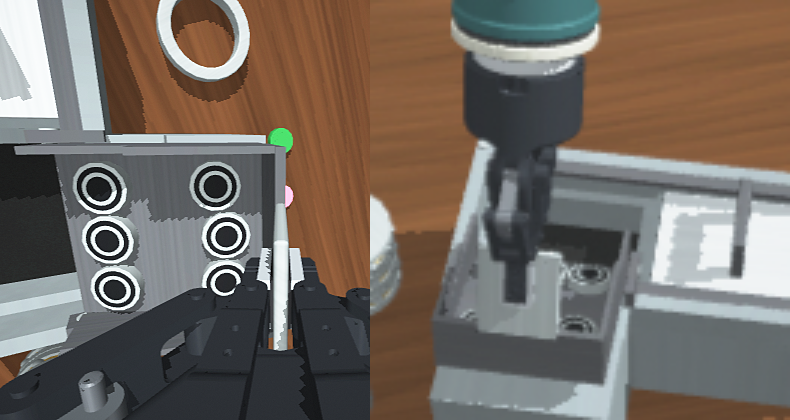

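arm_command(
  steps=[
    [[0,0.5,0,-0.36,0,-1.19,-1],[0,1,0,-0.71,0,-2.37,-1],[0,0.5,0,-0.36,0,-1.19,-1],[0,0,0,0,0,0,-1],[0,0,0,0,0,0,-1]],
  ],
)

```text
t: 12.55
tcp_pos: [0.6261, -0.105, 0.2276]
tool_rot: [-3.141, -0.499, -0.326]
ft_force: [-3.2, 4.9, -8.0]
grip_width: 0.0051
```

```bash
python3 look.py a3
```

```text
12.55 w 0.005122606477078056 [-3.2  4.9 -8. ] [ 0.94  1.65 -0.11] lean -28.58532969577783 [1.436e+02 2.000e-01 2.276e+02]
tilt 0.2563081209594321
```

View pics/a3.png

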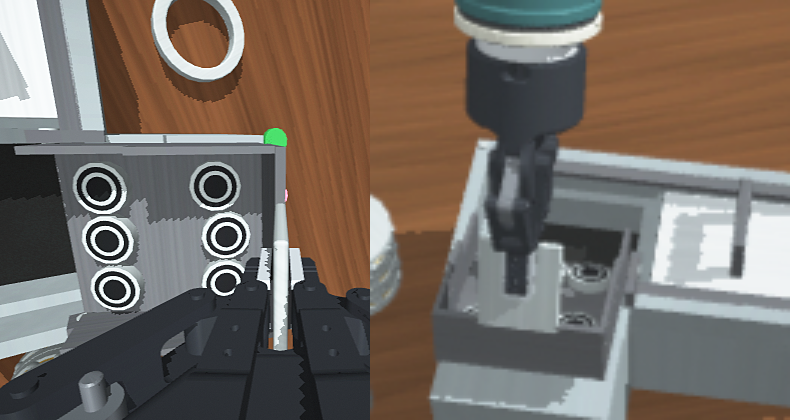

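arm_command(
  steps=[
    [[0,0.5,0,-0.36,0,-1.19,-1],[0,1,0,-0.71,0,-2.37,-1],[0,0.5,0,-0.36,0,-1.19,-1],[0,0,0,0,0,0,-1],[0,0,0,0,0,0,-1]],
  ],
)

```text
t: 13.15
tcp_pos: [0.6227, -0.1039, 0.231]
tool_rot: [-3.141, -0.534, -0.325]
ft_force: [-3.1, 3.9, -8.8]
grip_width: 0.0048
```

```bash
python3 look.py a4
```

```text
13.15 w 0.0047685750535929345 [-3.1  3.9 -8.8] [ 1.    1.67 -0.08] lean -30.583579358484272 [1.40e+02 2.00e-01 2.31e+02]
tilt 0.2911841568505257
```

View pics/a4.png

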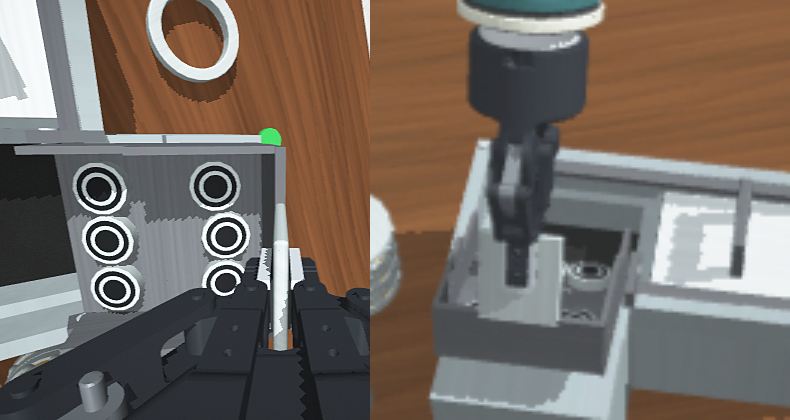

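arm_command(
  steps=[
    [[0,0.5,0,-0.36,0,-1.19,-1],[0,1,0,-0.71,0,-2.37,-1],[0,0.5,0,-0.36,0,-1.19,-1],[0,0,0,0,0,0,-1],[0,0,0,0,0,0,-1]],
  ],
)

```text
t: 13.75
tcp_pos: [0.6192, -0.1027, 0.2344]
tool_rot: [-3.141, -0.569, -0.326]
ft_force: [-3.8, 4.2, -7.6]
grip_width: 0.0052
```

```bash
python3 look.py a5
```

```text
13.75 w 0.005217176413240663 [-3.8  4.2 -7.6] [ 0.99  1.74 -0.  ] lean -32.58160766508497 [1.363e+02 2.000e-01 2.344e+02]
tilt 0.3260563293487545
```

View pics/a5.png

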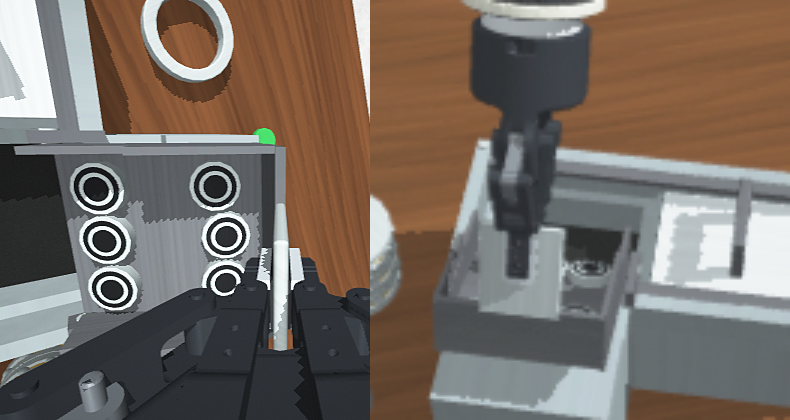

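arm_command(
  steps=[
    [[0,0.5,0,-0.36,0,-1.19,-1],[0,0.5,0,-0.36,0,-1.19,-1],[0,0,0,0,0,0,-1],[0,0,0,0,0,0,-1],[0,0,0,0,0,0,-1],[0,0,0,0,0,0,-1]],
  ],
)

```text
t: 14.45
tcp_pos: [0.6175, -0.102, 0.236]
tool_rot: [-3.141, -0.586, -0.325]
ft_force: [-3.9, 5.4, -8.0]
grip_width: 0.0053
```

```bash
python3 look.py a6
```

```text
14.45 w 0.005301440892404448 [-3.9  5.4 -8. ] [ 1.    1.76 -0.01] lean -33.57833008863612 [134.5   0.3 236. ]
tilt 0.34345241736817966
```

View pics/a6.png

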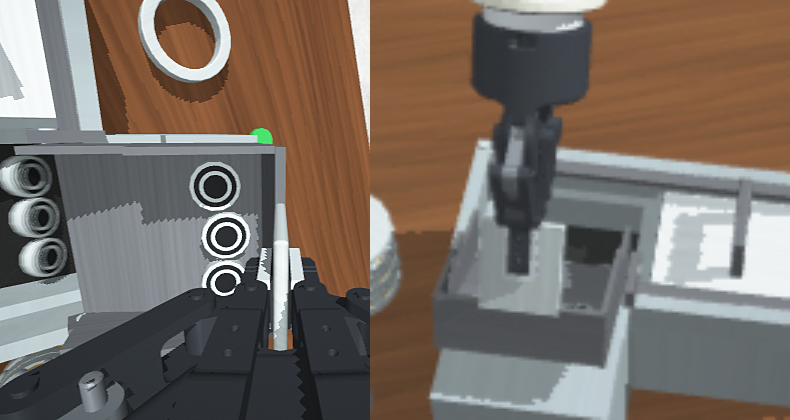

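All three are going over the lip; hold.

arm_command(
  steps=[
    [[0,0,0,0,0,0,-1],[0,0,0,0,0,0,-1],[0,0,0,0,0,0,-1],[0,0,0,0,0,0,-1],[0,0,0,0,0,0,-1],[0,0,0,0,0,0,-1],[0,0,0,0,0,0,-1],[0,0,0,0,0,0,-1]],
  ],
)

```text
t: 15.35
tcp_pos: [0.6175, -0.1021, 0.2359]
tool_rot: [-3.141, -0.586, -0.326]
ft_force: [-3.5, 5.7, -7.7]
grip_width: 0.0051
```

```bash
python3 look.py a7; python3 -c "
from bench import imaging;import cv2
f=imaging.grab_frame('wrist')['frame'][...,::-1];cv2.imwrite('pics/a7z.png',cv2.resize(f[120:320,0:300],None,fx=2.6,fy=2.6))"
```

```text
15.35 w 0.0050556814464339 [-3.5  5.7 -7.7] [1.04 1.78 0.  ] lean -33.57737266106755 [134.5   0.3 235.9]
tilt 0.3434357071047587
```

View pics/a7z.png

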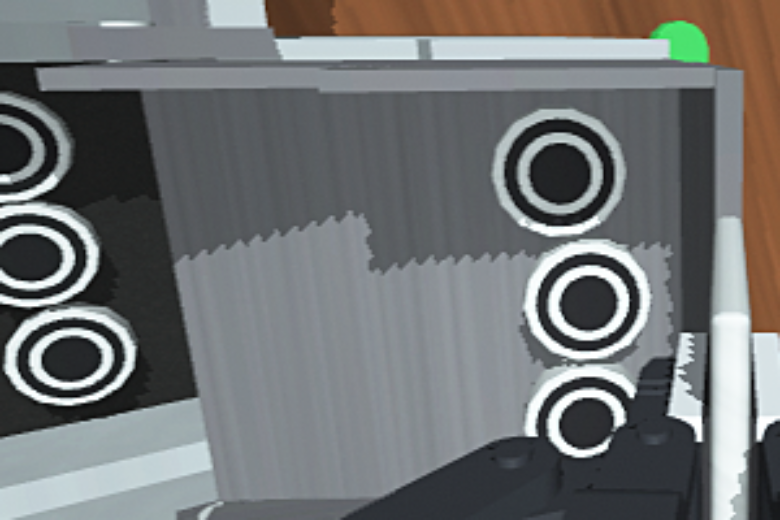

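View pics/a7.png

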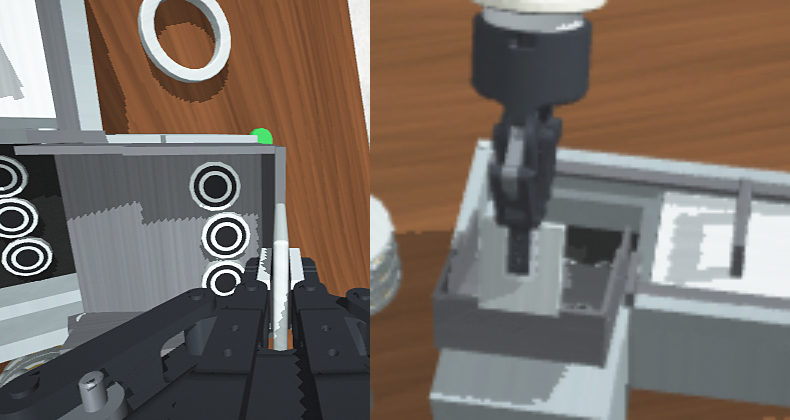

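arm_command(
  steps=[
    [[0,-0.5,0,0.36,0,1.19,-1],[0,-1,0,0.71,0,2.37,-1],[0,-2,0,1.42,0,4.74,-1],[0,-2,0,1.42,0,4.74,-1],[0,-2,0,1.42,0,4.74,-1],[0,-2,0,1.42,0,4.74,-1],[0,-2,0,1.42,0,4.74,-1],[0,-2,0,1.42,0,4.74,-1],[0,-2,0,1.42,0,4.74,-1],[0,-1.5,0,1.06,0,3.55,-1],[0,-1,0,0.71,0,2.37,-1],[0,0,0,0,0,0,-1]],
  ],
)

```text
t: 16.7
tcp_pos: [0.6455, -0.1117, 0.202]
tool_rot: [3.141, -0.269, -0.326]
ft_force: [-9.2, 4.5, -11.8]
grip_width: 0.0053
```

```bash
python3 look.py a8
```

```text
16.7 w 0.005310682195022161 [ -9.2   4.5 -11.8] [ 0.99  2.03 -0.23] lean -15.417307811199729 [1.641e+02 1.000e-01 2.020e+02]
tilt 0.026482783098875556
```

View pics/a8.png

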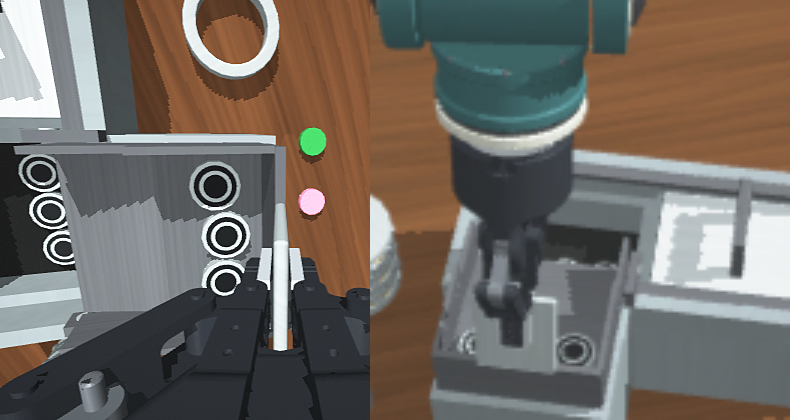

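1.5° remain; lower gently onto the rest.

arm_command(
  steps=[
    [[0,-0.5,0,0.36,0,1.19,-1],[0,-0.5,0,0.36,0,1.19,-1],[0,-0.5,0,0.2,0,1,-1],[0,0,0,0,0,0,-1]],
  ],
)

```text
t: 17.2
tcp_pos: [0.6466, -0.1121, 0.1996]
tool_rot: [3.141, -0.243, -0.326]
ft_force: [-15.6, 6.6, -6.9]
grip_width: 0.0055
```

```bash
python3 look.py a9
```

```text
17.2 w 0.005499558927167855 [-15.6   6.6  -6.9] [ 1.04  2.42 -0.22] lean -13.927568907661913 [1.653e+02 1.000e-01 1.996e+02]
tilt 0.0004819342370904478
```

arm_command(
  steps=[
    [[0,0,0,-0.7,0,0.5,-1],[0,0,0,0,0,0,1],[0,0,0,0,0,0,1],[0,0,0,0,0,0,1],[0,0,0,0,0,0,1],[0,0,0,0,0,0,1],[0,0,0,0,0,-10,1],[0,0,0,0,0,-30,1],[0,0,0,0,0,-40,1],[0,0,0,0,0,-40,1],[0,0,0,0,0,-20,1],[0,0,0,0,0,0,1]],
  ],
)

```text
t: 18.5
tcp_pos: [0.6149, -0.1013, 0.3407]
tool_rot: [-3.141, -0.252, -0.326]
ft_force: [0.3, 0.3, 0.1]
grip_width: 0.085
```

```bash
python3 look.py b1; python3 -c "
from bench import imaging;import cv2
f=imaging.grab_frame('top')['frame'][...,::-1];cv2.imwrite('pics/b1t.png',f)
f=imaging.grab_frame('wrist')['frame'][...,::-1];cv2.imwrite('pics/b1w.png',f)"
```

```text
18.5 w 0.0850400060267817 [0.3 0.3 0.1] [0.03 0.11 0.  ] lean -14.445809458837948 [1.318e+02 2.000e-01 3.407e+02]
tilt 0.009526938172462446
```

View pics/b1w.png

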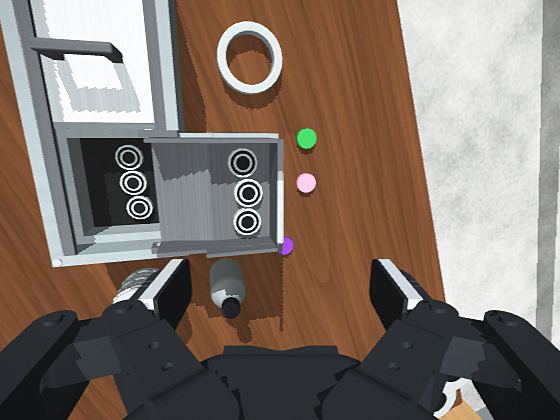

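View pics/b1.png

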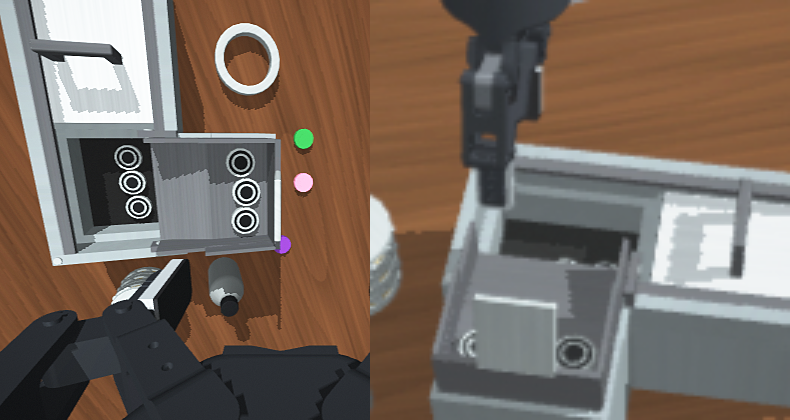

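Run:
```python
from h import *
from bench import imaging,sense
f=imaging.grab_frame("scene");t=imaging.grab_frame("top")
for n,g,v in(("s",f,(-13,140,141)),("t",t,(-13,140,141)),("edge",t,(0,75,98))): print(n,proj(g,st(*v)))
cv2.imwrite("pics/f.png",np.hstack([cv2.resize(f["frame"][155:265,220:365,::-1],None,fx=2.7,fy=2.7),cv2.resize(t["frame"][175:285,175:320,::-1],None,fx=2.7,fy=2.7)]))
print(sense()["t"],sense()["ft_force"])
```

```text
s [315.11339653 188.6312742 ]
t [234.91487519 234.12208497]
edge [268.30157798 239.34115268]
18.8 [-0.47241306  0.51324323 -0.03383227]
```

View pics/f.png

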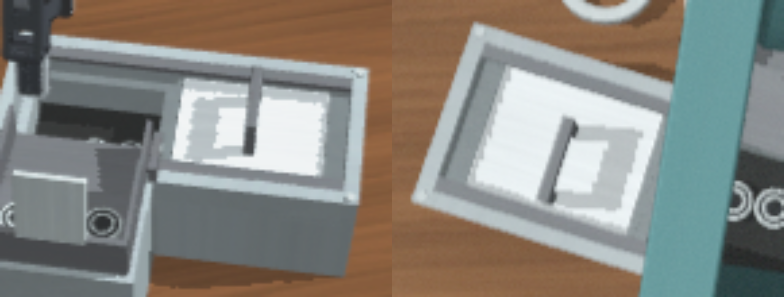

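```bash
python3 -c "
from bench import manip;print(manip.sign_off())"
```

```text
the job is handed in; nothing more can be done
None
```

The job is done and handed in at about 19 s, well inside the 50 s limit.

- **Hatch:** I lifted it about 15 mm by its bar, slid it about 139 mm along the channels, set it down on the upper run and let go. The last pictures show it lying flat there with the pit opening clear.
- **Tote:** I tipped it by the blade in small steps. The front row started to slide at about 0.33 rad and went over the lip at about 0.34 rad. I held that angle for about 1 s, until all three bearings were in the pit. Then I lowered the tote back to level, released it and retracted.
- **Last checks:** In the wrist picture there are three bearings in the pit and three still in the tote. The coloured discs, race and oiler show no movement. The force reads about zero with the gripper open and clear.
- **Disagreements:**
  - The gripper opening read about 1 to 2 mm less than the true thickness on the hatch bar and less than 1 mm on the tote blade.
  - Top and scene camera positions for the stand differed by 2 to 4 mm, so I checked against the wrist camera before each grasp.
  - During the blade grasp the wrist force briefly reached about 18 N sideways, within limits.

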